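# Find the empty topping well and push its flap open

## Robot

A 6-joint arm with a two-finger parallel gripper is mounted at the origin on the work surface. World frame = base frame: x ahead of the robot, y to its left, z up, the work surface at z = 0. Lengths are in m, angles in rad, forces in N, time in s.
With the tool pointing down it reaches from about 0.35 to 0.975 m from the base axis. Payload 4.9 kg.
Tool frame: the origin (TCP) lies midway between the tips of the shut fingers; the grasp point (between the pads) lies manip.grip_depth behind it (manip.grip_depth is the distance from the TCP to the grasp point, in m); z points along the fingers, x is the direction in which the jaws open and shut, and the axes are right-handed (so a half turn about z gives the same grasp; the last joint's range is limited). The gripper opens to 85 mm and grips with 20 to 120 N. Pads are 22 mm wide; open, the fingers measure 114 mm over their backs; the gripper's body (76 mm by 85 mm) begins 54 mm behind the grasp point. The pads swing forward as they close: fully open they stand 13 mm farther back than shut.
Start: joints at [1.162, 0.053, 1.613, -0, 1.476, -0.119], TCP at [0.179, 0.599, 0.231] pointing down, gripper open.
Joint ranges: [-3.01, 3.01], [-1.01, 2.22], [0.06, 2.58], [-1.02, 4.17], [0.09, 2.62], [-3.14, 3.14]. Speed limits (rad/s): [2.57, 2.57, 3.14, 3.14, 3.14, 3.14].

## Interface

Orientations are given as a unit quaternion [w, x, y, z].
In Python, from plant import state, grab_frame, ticket, manip gives the robot as it stands.
- The arm moves only by the tool carry_out, never from a script. Its argument "moves" is a list that holds one entry, the list of rows, each a list of 7 numbers: the turn, a rotation vector about the tool's x, y, z each as a share of 5 degrees, from -1 to 1, then the shift along the tool's x, y, z each as a share of 0.04 m, from -1 to 1, then the gripper command: -1 is shut, 1 is fully open, values between are in proportion. A call has 1 to 8 rows; each row shifts and turns the commanded pose from where the row before left it, along the tool's axes as they then stand; what a row does not reach is not made up. A row lasts 1/12 s, in which the tool goes at most 41.7 mm and 7.16 degrees, less where a joint would pass 70% of its speed; a pose out of reach is approached as far as the arm can. A call with a number of a shift or a turn outside -1 to 1 is refused whole. A call with a gripper value outside its range is refused whole. The fingers move at their own pace and stop on an object; the grip force is fixed at half the most. Time passes only in rows, so rows that do not move let the fingers close. It gives the time, the measured TCP pose, the force and the opening at its end, in the units of the state.
- state(): the state, without advancing time (a new reading comes with each control period).
- grab_frame(name): name is "scene" or "top" or "wrist"; returns a dict with "frame" (384x512x3 uint8, red, green, blue), "z_map" (384x512 float32, m along the optical axis (not along the pixel's ray), 0 where there is no reading), "K" (3x3 intrinsics, pixels), "world_from_camera" (4x4, takes a point from camera to world coordinates); the wrist camera has in their place "hand_eye" (4x4, takes a point from camera to tool coordinates, whose origin is the TCP and whose axes are the tool frame's). Camera axes: x right, y down, z forward; pixel columns grow to the right and rows downward; lengths in m; the calibration is good to about 2 mm. A picture is of the moment at which its call begins: read the wrist's pose just before it.
- ticket.job_done(): hands the job in, once; it reports no verdict.
The state is a dict: "time": time; "joint_pos": joint angles; "joint_vel": joint speeds; "joint_efforts": joint torques, N m; "tool_pos": TCP position; "tool_rot": TCP orientation; "contact_force": force on the tool from outside, world axes, zero at the start; "ft_torque": the same for the moment, N m; "gripper_width": opening from 0.0 (shut) to 1.0 (fully open).
Only numpy, scipy, OpenCV 4.12 (cv2) and the standard library are available. Lean on these libraries where they do the work, as an engineer would, in place of code of your own. Each camera call takes 0.05 s, during which the arm holds its last target.

## Task

One of the four toppings wells in the ice-cream station has no tub in it: press gently on the white flaps, one after another, until you find the one that rocks, and then push that flap open as far as it goes, ready for a refill, leaving it open. Only press and push from above with the fingers: do not force a flap that does not give, do not pull a flap up from below, and do not lift, knock over or push aside the jars, bottle, cup, tub or spoon standing around.

Things in the scene. Friction and masses are not known exactly. Their poses are not given: they have to be found in the camera images.
- station: fixed dark grey box, blue strip in front, 160 (x) by 396 (y) by 125 mm high; rear ledge 85 mm high reaches 165 mm behind the origin. Origin: centre of the box's underside; x away from the robot, y to the left along the flaps. Four wells (136 x 86 mm inside, floor at 10 mm) at y = +141, +47, -47, -141 mm. Three hide a full tub right under the flap; one, a different one each time, holds only a 6 mm plate
- flap_a_top (a point): centre of the top face of one of four identical white flaps (leftmost, farthest to the station's +y), 130 (x) by 84 (y) by 6 mm, two dark pivot screw heads on its middle line; top 125 mm above the counter, level with the rim. Axes as the station's while shut, turning with the flap. It pivots like a see-saw about its y line, 6 mm below this point
- flap_b_top (a point): centre of the top face of one of four identical white flaps (second from the left), 130 (x) by 84 (y) by 6 mm, two dark pivot screw heads on its middle line; top 125 mm above the counter, level with the rim. Axes as the station's while shut, turning with the flap. It pivots like a see-saw about its y line, 6 mm below this point
- flap_c_top (a point): centre of the top face of one of four identical white flaps (third from the left), 130 (x) by 84 (y) by 6 mm, two dark pivot screw heads on its middle line; top 125 mm above the counter, level with the rim. Axes as the station's while shut, turning with the flap. It pivots like a see-saw about its y line, 6 mm below this point
- flap_d_top (a point): centre of the top face of one of four identical white flaps (rightmost, farthest to the station's -y), 130 (x) by 84 (y) by 6 mm, two dark pivot screw heads on its middle line; top 125 mm above the counter, level with the rim. Axes as the station's while shut, turning with the flap. It pivots like a see-saw about its y line, 6 mm below this point
- flap_a (a joint): angle of flap a (leftmost, farthest to the station's +y), rad: 0 shut; positive: half nearer the robot down, far half up; negative: the reverse; stops at +-0.95. Over a tub it gives under about 0.03 rad. Over the empty well it turns either way against 0.15 N m of friction (3.5 N pressed 45 mm from the pivot line) and stays where left. A grey 110 x 66 x 4 mm stiffener is glued to its underside
- flap_b (a joint): angle of flap b (second from the left), rad: 0 shut; positive: half nearer the robot down, far half up; negative: the reverse; stops at +-0.95. Over a tub it gives under about 0.03 rad. Over the empty well it turns either way against 0.15 N m of friction (3.5 N pressed 45 mm from the pivot line) and stays where left. A grey 110 x 66 x 4 mm stiffener is glued to its underside
- flap_c (a joint): angle of flap c (third from the left), rad: 0 shut; positive: half nearer the robot down, far half up; negative: the reverse; stops at +-0.95. Over a tub it gives under about 0.03 rad. Over the empty well it turns either way against 0.15 N m of friction (3.5 N pressed 45 mm from the pivot line) and stays where left. A grey 110 x 66 x 4 mm stiffener is glued to its underside
- flap_d (a joint): angle of flap d (rightmost, farthest to the station's -y), rad: 0 shut; positive: half nearer the robot down, far half up; negative: the reverse; stops at +-0.95. Over a tub it gives under about 0.03 rad. Over the empty well it turns either way against 0.15 N m of friction (3.5 N pressed 45 mm from the pivot line) and stays where left. A grey 110 x 66 x 4 mm stiffener is glued to its underside
- shaker_1: dark brown shaker jar, 44 mm across, 70 mm high, steel cap, on the station's rear ledge; origin at the centre of its underside. Bystander
- shaker_2: red shaker jar, same size, on the rear ledge. Bystander
- sauce: orange sauce bottle, 60 mm across, 170 mm high, left of the station; origin at the centre of its underside. Bystander
- scoop: steel spoon with wooden handle, 190 mm long, lying on the counter between robot and station; origin under its middle. Bystander
- cup: yellow serving cup, 80 mm across, 75 mm high, right of the station; origin at the centre of its underside. Bystander
- tub: closed white tub with blue lid, 96 x 126 x 70 mm, right of the station; origin at the centre of its underside. Bystander

How it is judged:
On the way:
1. a flap has been pressed and rocks (turned by more than 0.1 rad) (((value of joint flap_a above 0.1 rad or value of joint flap_a below -0.1 rad) or (value of joint flap_b above 0.1 rad or value of joint flap_b below -0.1 rad) or (value of joint flap_c above 0.1 rad or value of joint flap_c below -0.1 rad) or (value of joint flap_d above 0.1 rad or value of joint flap_d below -0.1 rad))), for 0.1 s.
At the end, for the whole second after the job is handed in: One flap (only the one over the empty well can) stands open by more than 0.75 rad either way and stays so; the bystanders are within 40 mm of where they stood (((value of joint flap_a above 0.75 rad or value of joint flap_a below -0.75 rad) or (value of joint flap_b above 0.75 rad or value of joint flap_b below -0.75 rad) or (value of joint flap_c above 0.75 rad or value of joint flap_c below -0.75 rad) or (value of joint flap_d above 0.75 rad or value of joint flap_d below -0.75 rad)) and distance of each of shaker_1, shaker_2, sauce, scoop, cup, tub from where it was at the start of the episode below 0.04 m); the robot touches nothing.
It fails at once if a flap that does not give is forced (the arm or fingers press it with more than 60 N while it is turned less than 0.1 rad) ((contact force between any of the fingers, the arm and flap_a above 60 N and not (value of joint flap_a above 0.1 rad or value of joint flap_a below -0.1 rad)) or (contact force between any of the fingers, the arm and flap_b above 60 N and not (value of joint flap_b above 0.1 rad or value of joint flap_b below -0.1 rad)) or (contact force between any of the fingers, the arm and flap_c above 60 N and not (value of joint flap_c above 0.1 rad or value of joint flap_c below -0.1 rad)) or (contact force between any of the fingers, the arm and flap_d above 60 N and not (value of joint flap_d above 0.1 rad or value of joint flap_d below -0.1 rad))).
It fails at once if a flap is gripped or pulled up from below (fingers press on the stiffener under it) (contact force between the fingers and flap_a_c1 above 2 N or contact force between the fingers and flap_b_c1 above 2 N or contact force between the fingers and flap_c_c1 above 2 N or contact force between the fingers and flap_d_c1 above 2 N).
It fails at once if a bystander is lifted, carried or shifted by more than 40 mm, or knocked over (distance of any of shaker_1, shaker_2, sauce, scoop, cup, tub from where it was at the start of the episode above 0.04 m or angle between any of shaker_1, shaker_2, sauce, cup, tub's own z axis and vertical above 0.5 rad).
It also fails if it takes over 51 s, if anything falls off the work surface, if the arm or the gripper's body presses on something with over 40 N, if the wrist force passes 120 N, or if a joint passes its speed limit or range.

## Working session

There is one attempt and no reset: what is moved stays moved. The work goes in short steps, Python scripts to look and compute and a tool call to move; the robot and the scene stay as the last step left them, time stands still between calls to the robot, and variables do not carry over. Pictures are saved under pics/ and viewed, and the job is handed in when it is done.

Besides the shell and the picture viewer there is one more tool, called after "Emit:" by a JSON object that holds its "fn" and its "kwargs", one argument or row to a line. carry_out: Moves the arm, as the interface text tells. Shift numbers are shares of 0.04 m and turn numbers shares of 5 degrees, none past 1 either way. Its arguments: {"type":"object","properties":{"moves":{"type":"array"}},"required":["moves"]}

```bash
mkdir -p pics; ls; python3 - <<'E'
from plant import state, grab_frame, ticket, manip
import cv2, numpy as np
s=state(); print(s); print(manip.grip_depth)
for n in ("scene","top"):
    f=grab_frame(n); cv2.imwrite(f"pics/{n}0.png",f["frame"][:,:,::-1]); np.savez(f"{n}0.npz",**f)
    print(n,f["K"],f["world_from_camera"])
E
```

```text
pics
{'time': 0.0, 'joint_pos': array([ 1.16199055e+00,  5.33557281e-02,  1.61431595e+00, -2.82291594e-05,
        1.47597301e+00, -1.19002792e-01]), 'joint_vel': array([-0.00081253, -0.00060997, -0.00206957,  0.00101994,  0.00125526,
        0.00175752]), 'joint_efforts': array([-1.05010939e-03, -3.93689525e+01, -3.70175421e+01, -1.67753615e-04,
        7.08385240e-03, -1.28829726e-05]), 'tool_pos': array([0.17836041, 0.59835653, 0.2300506 ]), 'tool_rot': array([ 5.23319160e-04,  8.01797820e-01,  5.97594513e-01, -8.82635167e-04]), 'contact_force': array([ 0.54433446,  0.55381362, -0.93158924]), 'ft_torque': array([-0.0060639 ,  0.00834672, -0.01112289]), 'gripper_width': 1.000400607699243}
0.0187
scene [[463.3380249    0.         255.32876669]
 [  0.         463.3380249  191.36664083]
 [  0.           0.           1.        ]] [[-0.63476815  0.60920592 -0.47532888  1.10628982]
 [ 0.77269917  0.50230121 -0.38811014  0.43496531]
 [ 0.00231928 -0.61364619 -0.78957772  0.95160649]
 [ 0.          0.          0.          1.        ]]
top [[360.5589847    0.         258.83307161]
 [  0.         360.5589847  194.06056838]
 [  0.           0.           1.        ]] [[-0.0024284  -0.99558195  0.09386524  0.48941571]
 [-0.99993017  0.00133192 -0.01174228  0.02706552]
 [ 0.01156538 -0.0938872  -0.99551566  1.03086844]
 [ 0.          0.          0.          1.        ]]
```

View pics/scene0.png

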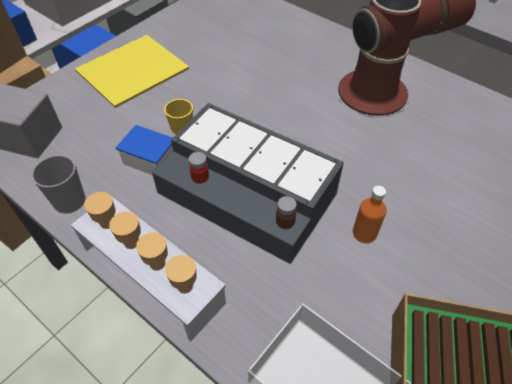

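View pics/top0.png

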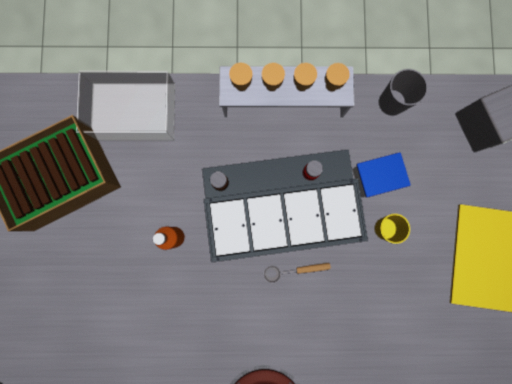

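The top view shows four white flaps, centred near (229,227), (267,222), (304,217) and (341,212). The shakers are at (218,180) and (314,169) behind them, the sauce bottle is at (166,238), the cup at (395,229) and the spoon at (300,270).

```bash
cat > h.py <<'E'
import numpy as np, cv2
def ray(f,uv,z):
    K=f["K"];T=f["world_from_camera"]
    d=T[:3,:3]@np.linalg.solve(K,[uv[0],uv[1],1.]);o=T[:3,3]
    return o+d*(z-o[2])/d[2]
def pt(f,uv):
    u,v=int(round(uv[0])),int(round(uv[1])); z=np.median(f["z_map"][v-2:v+3,u-2:u+3])
    T=f["world_from_camera"]; return T[:3,:3]@(np.linalg.solve(f["K"],[uv[0],uv[1],1.])*z)+T[:3,3]
def flaps(f):
    hsv=cv2.cvtColor(f["frame"],cv2.COLOR_RGB2HSV)
    m=cv2.inRange(hsv,(0,0,195),(180,40,255))
    m=cv2.morphologyEx(m,cv2.MORPH_CLOSE,np.ones((3,3),np.uint8))
    cs,_=cv2.findContours(m,cv2.RETR_EXTERNAL,cv2.CHAIN_APPROX_NONE)
    return [cv2.minAreaRect(c) for c in cs if 300<cv2.contourArea(c)<6000]
E
python3 - <<'E'
from h import *
for n in ("top","scene"):
    f=np.load(n+"0.npz")
    for r in flaps(f):
        print(n,np.round(r[0],1),np.round(r[1],1),round(r[2],1),"ray",ray(f,r[0],.125).round(4),"depth",pt(f,r[0]).round(4))
E
```

```text
top [229.5 227. ] [50.6 32.3] 82.4 ray [0.4923 0.0899 0.125 ] depth [0.4923 0.09   0.1245]
top [266.8 221.9] [50.4 32.2] 82.4 ray [ 0.5047 -0.0035  0.125 ] depth [ 0.5048 -0.0035  0.1246]
top [303.8 216.9] [50.3 31.8] 81.9 ray [ 0.5171 -0.0964  0.125 ] depth [ 0.5171 -0.0965  0.1244]
top [340.5 211.9] [50.3 31.8] 81.3 ray [ 0.5294 -0.1893  0.125 ] depth [ 0.5294 -0.1894  0.1244]
top [136.  108.3] [45.  61.2] 88.5 ray [0.7967 0.3317 0.125 ] depth [0.8379 0.3725 0.0035]
top [286.   85.5] [ 37. 132.] 90.0 ray [ 0.8582 -0.0549  0.125 ] depth [ 0.8688 -0.0573  0.0991]
scene [317.  380.1] [103.7  72.5] 37.3 ray [0.8584 0.3709 0.125 ] depth [0.8225 0.3616 0.0054]
scene [111.3 336.7] [77.6 66.5] 43.3 ray [1.0332 0.0391 0.125 ] depth [ 0.9561 -0.3791 -0.7482]
scene [ 13.9 333.9] [85.6 52.1] 46.3 ray [ 1.1424 -0.102   0.125 ] depth [ 1.1805 -0.6688 -0.7475]
scene [ 61.  291.5] [41.7 65.8] 45.0 ray [ 1.0369 -0.1055  0.125 ] depth [ 0.964  -0.6742 -0.7446]
scene [ 21.1 264.2] [49.5 41. ] 82.6 ray [ 1.0517 -0.217   0.125 ] depth [ 0.994  -0.9069 -0.7499]
scene [147.6 254.5] [154.6  54.6] 40.4 ray [ 0.8747 -0.0375  0.125 ] depth [ 0.889  -0.0083  0.176 ]
scene [306.3 174. ] [34.9 49.5] 34.5 ray [0.4937 0.0879 0.125 ] depth [0.4952 0.0887 0.1271]
scene [271.6 158.1] [32.6 49.7] 37.9 ray [ 0.5062 -0.0053  0.125 ] depth [ 0.5073 -0.0045  0.1265]
scene [238.4 143.3] [30.4 50.4] 40.4 ray [ 0.5195 -0.0985  0.125 ] depth [ 0.5212 -0.0969  0.1275]
scene [207.5 129. ] [27.6 51.6] 45.0 ray [ 0.5315 -0.1909  0.125 ] depth [ 0.5327 -0.1896  0.1267]
scene [94.1 13.3] [ 7.3 68.7] 61.7 ray [ 0.3779 -0.8323  0.125 ] depth [ 0.0875 -1.3375 -0.2045]
```

```bash
cat >> h.py <<'E'
from scipy.spatial.transform import Rotation as R
F=dict(a=(.493,.089),b=(.5055,-.0045),c=(.518,-.0975),d=(.5305,-.190))
th=np.arctan2(.0375,.279); EX=np.array([np.cos(th),np.sin(th),0]); EY=np.array([-EX[1],EX[0],0])
def plan(s,k,sx,z):
    q=s["tool_rot"]; r=R.from_quat([q[1],q[2],q[3],q[0]])
    t=np.array([*F[k],0])+sx*EX; t[2]=z
    want=R.from_matrix(np.c_[EY,EX,[0,0,-1]])
    print("t",round(s["time"],2),"pos",s["tool_pos"].round(4),"F",s["contact_force"].round(1),"target",t.round(4))
    print("turn units",(np.degrees((r.inv()*want).as_rotvec())/5).round(3))
    d=t-s["tool_pos"]
    print("shift units now-axes",(r.inv().apply(d)/.04).round(3),"after-turn axes",(want.inv().apply(d)/.04).round(3))
E
python3 - <<'E'
from h import *; from plant import state
plan(state(),'a',-.045,.2)
f=np.load("top0.npz"); print(pt(f,(160,239)),pt(f,(168,238)))
E
```

```text
t 0.1 pos [0.1784 0.5984 0.2302] F [-0.3 -0.5 -0.6] target [0.4484 0.083  0.2   ]
turn units [-0.007  0.02  -4.852]
shift units now-axes [-10.418  10.152   0.771] after-turn axes [-13.67    4.974   0.754]
[0.46423349 0.2507279  0.17002045] [0.46539897 0.24203664 0.12753864]
```

Emit:
{"fn": "carry_out", "kwargs": {
  "moves": [
    [[0,0,-0.97,0,0,0,-1],[0,0,-0.97,0,0,0,-1],[0,0,-0.97,0,0,0,-1],[0,0,-0.97,0,0,0,-1],[0,0,-0.97,0,0,0,-1],[0,0,0,0,0,0,-1]]
  ]
}}

```text
time: 0.6
tool_pos: [0.1785, 0.5986, 0.2306]
tool_rot: [0.0, 0.658, 0.753, -0.001]
contact_force: [1.4, 0.2, -0.7]
gripper_width: 0.147
```

Emit:
{"fn": "carry_out", "kwargs": {
  "moves": [
    [[0,0,0,-0.85,0.31,0,-1],[0,0,0,-0.85,0.31,0,-1],[0,0,0,-0.85,0.31,0,-1],[0,0,0,-0.85,0.31,0,-1],[0,0,0,-0.85,0.31,0,-1],[0,0,0,-0.85,0.31,0,-1],[0,0,0,-0.85,0.31,0,-1],[0,0,0,-0.85,0.31,0,-1]]
  ]
}}

```text
time: 1.27
tool_pos: [0.3133, 0.3409, 0.231]
tool_rot: [0.0, 0.659, 0.752, -0.0]
contact_force: [0.3, -1.0, 0.5]
gripper_width: -0.001
```

Emit:
{"fn": "carry_out", "kwargs": {
  "moves": [
    [[0,0,0,-0.85,0.31,0,-1],[0,0,0,-0.85,0.31,0,-1],[0,0,0,-0.85,0.31,0,-1],[0,0,0,-0.85,0.31,0,-1],[0,0,0,-0.85,0.31,0,-1],[0,0,0,-0.85,0.31,0,-1],[0,0,0,-0.85,0.31,0,-1],[0,0,0,0,0,0,-1]]
  ]
}}

```text
time: 1.93
tool_pos: [0.4326, 0.1136, 0.2311]
tool_rot: [0.001, 0.662, 0.75, -0.001]
contact_force: [-0.2, 0.7, 0.4]
gripper_width: -0.005
```

```bash
python3 - <<'E'
from h import *; from plant import state
plan(state(),'a',-.045,.14);print(state()["gripper_width"])
E
```

```text
t 1.93 pos [0.4326 0.1136 0.2311] F [-0.2  0.7  0.4] target [0.4484 0.083  0.14  ]
turn units [ 0.004  0.028 -0.109]
shift units now-axes [-0.802  0.297  2.281] after-turn axes [-0.81   0.29   2.279]
-0.004854659505345824
```

Emit:
{"fn": "carry_out", "kwargs": {
  "moves": [
    [[0,0,-0.1,-0.8,0.3,0,-1],[0,0,0,0,0,0.75,-1],[0,0,0,0,0,0.75,-1],[0,0,0,0,0,0.78,-1],[0,0,0,0,0,0,-1],[0,0,0,0,0,0,-1]]
  ]
}}

```text
time: 2.43
tool_pos: [0.4452, 0.0884, 0.1384]
tool_rot: [-0.002, 0.655, 0.755, -0.002]
contact_force: [-0.1, 0.3, 0.8]
gripper_width: -0.004
```

Emit:
{"fn": "carry_out", "kwargs": {
  "moves": [
    [[0,0,0,0,0,0.2,-1],[0,0,0,0,0,0.1,-1],[0,0,0,0,0,0,-1]]
  ]
}}

```text
time: 2.68
tool_pos: [0.4474, 0.0883, 0.1289]
tool_rot: [0.001, 0.655, 0.756, 0.0]
contact_force: [-0.2, 0.2, 0.4]
gripper_width: 0.002
```

Emit:
{"fn": "carry_out", "kwargs": {
  "moves": [
    [[0,0,0,0,0,0.05,-1],[0,0,0,0,0,0,-1],[0,0,0,0,0,0.025,-1],[0,0,0,0,0,0,-1]]
  ]
}}

```text
time: 3.02
tool_pos: [0.4471, 0.0881, 0.1254]
tool_rot: [0.0, 0.655, 0.756, 0.0]
contact_force: [0.5, -0.4, -0.2]
gripper_width: 0.001
```

Emit:
{"fn": "carry_out", "kwargs": {
  "moves": [
    [[0,0,0,0,0,0.025,-1],[0,0,0,0,0,0,-1],[0,0,0,0,0,0,-1]]
  ]
}}

```text
time: 3.27
tool_pos: [0.4471, 0.0881, 0.1245]
tool_rot: [0.0, 0.655, 0.756, 0.0]
contact_force: [-1.0, 0.1, 2.9]
gripper_width: 0.004
```

Emit:
{"fn": "carry_out", "kwargs": {
  "moves": [
    [[0,0,0,0,0,0.025,-1],[0,0,0,0,0,0,-1],[0,0,0,0,0,0,-1]]
  ]
}}

```text
time: 3.52
tool_pos: [0.4471, 0.0881, 0.1242]
tool_rot: [0.0, 0.655, 0.756, -0.0]
contact_force: [-3.6, -1.0, 6.4]
gripper_width: -0.001
```

Emit:
{"fn": "carry_out", "kwargs": {
  "moves": [
    [[0,0,0,0,0,0.025,-1],[0,0,0,0,0,0,-1],[0,0,0,0,0,0,-1]]
  ]
}}

```text
time: 3.77
tool_pos: [0.4472, 0.0881, 0.1241]
tool_rot: [-0.0, 0.655, 0.756, -0.0]
contact_force: [-6.9, -0.4, 11.7]
gripper_width: 0.001
```

Emit:
{"fn": "carry_out", "kwargs": {
  "moves": [
    [[0,0,0,0,0,0.025,-1],[0,0,0,0,0,0,-1],[0,0,0,0,0,0,-1]]
  ]
}}

```text
time: 4.02
tool_pos: [0.4472, 0.0881, 0.1241]
tool_rot: [-0.0, 0.655, 0.756, -0.0]
contact_force: [-9.9, -0.9, 17.4]
gripper_width: -0.004
```

Flap a holds at 17 N, with no movement beyond 124.1 mm, so it has a tub under it. I'll move on to b.

Emit:
{"fn": "carry_out", "kwargs": {
  "moves": [
    [[0,0,0,0,0,-0.6,-1],[0,0,0,-0.6,0,0,-1],[0,0,0,-0.6,0,0,-1],[0,0,0,-0.6,0,0,-1],[0,0,0,-0.6,0,0,-1],[0,0,0,0,0,0,-1],[0,0,0,0,0,0,-1]]
  ]
}}

```text
time: 4.6
tool_pos: [0.4605, -0.0077, 0.1448]
tool_rot: [-0.0, 0.656, 0.755, 0.0]
contact_force: [0.7, 0.5, 0.3]
gripper_width: -0.002
```

```bash
python3 - <<'E'
from h import *; from plant import state
plan(state(),'b',-.045,.127)
E
```

```text
t 4.6 pos [ 0.4605 -0.0077  0.1448] F [0.7 0.5 0.3] target [ 0.4609 -0.0105  0.127 ]
turn units [-0.004 -0.005  0.071]
shift units now-axes [-0.071  0.001  0.444] after-turn axes [-0.071  0.001  0.444]
```

Emit:
{"fn": "carry_out", "kwargs": {
  "moves": [
    [[0,0,0,0,0,0.25,-1],[0,0,0,0,0,0.2,-1],[0,0,0,0,0,0,-1],[0,0,0,0,0,0.05,-1],[0,0,0,0,0,0,-1],[0,0,0,0,0,0,-1]]
  ]
}}

```text
time: 5.1
tool_pos: [0.4605, -0.0065, 0.125]
tool_rot: [-0.0, 0.655, 0.756, -0.0]
contact_force: [0.2, 0.1, 0.1]
gripper_width: -0.0
```

Emit:
{"fn": "carry_out", "kwargs": {
  "moves": [
    [[0,0,0,0,0,0.025,-1],[0,0,0,0,0,0,-1],[0,0,0,0,0,0.025,-1],[0,0,0,0,0,0,-1],[0,0,0,0,0,0,-1]]
  ]
}}

```text
time: 5.52
tool_pos: [0.4608, -0.0068, 0.1242]
tool_rot: [-0.0, 0.655, 0.756, 0.0]
contact_force: [-3.1, 1.1, 6.3]
gripper_width: 0.004
```

Emit:
{"fn": "carry_out", "kwargs": {
  "moves": [
    [[0,0,0,0,0,0.025,-1],[0,0,0,0,0,0,-1],[0,0,0,0,0,0,-1]]
  ]
}}

```text
time: 5.77
tool_pos: [0.4608, -0.0068, 0.1242]
tool_rot: [-0.0, 0.655, 0.756, 0.0]
contact_force: [-6.2, 0.2, 11.3]
gripper_width: 0.001
```

Emit:
{"fn": "carry_out", "kwargs": {
  "moves": [
    [[0,0,0,0,0,0.025,-1],[0,0,0,0,0,0,-1],[0,0,0,0,0,0,-1]]
  ]
}}

```text
time: 6.02
tool_pos: [0.4608, -0.0068, 0.1241]
tool_rot: [-0.0, 0.655, 0.756, -0.0]
contact_force: [-9.1, 1.2, 16.2]
gripper_width: 0.001
```

Emit:
{"fn": "carry_out", "kwargs": {
  "moves": [
    [[0,0,0,0,0,-0.6,-1],[0,0,0,-0.6,0,0,-1],[0,0,0,-0.6,0,0,-1],[0,0,0,-0.6,0,0,-1],[0,0,0,-0.6,0,0,-1],[0,0,0,0,0,0,-1],[0,0,0,0,0,0,-1]]
  ]
}}

```text
time: 6.6
tool_pos: [0.4741, -0.1028, 0.145]
tool_rot: [-0.0, 0.656, 0.755, 0.0]
contact_force: [-0.1, 0.1, 0.5]
gripper_width: -0.001
```

```bash
python3 - <<'E'
from h import *; from plant import state
plan(state(),'c',-.045,.127)
E
```

```text
t 6.6 pos [ 0.4741 -0.1028  0.145 ] F [-0.1  0.1  0.5] target [ 0.4734 -0.1035  0.127 ]
turn units [-0.003 -0.005  0.072]
shift units now-axes [-0.015 -0.019  0.449] after-turn axes [-0.015 -0.019  0.449]
```

Flap b holds at 16 N as well. Next is c.

Emit:
{"fn": "carry_out", "kwargs": {
  "moves": [
    [[0,0,0,0,0,0.25,-1],[0,0,0,0,0,0.2,-1],[0,0,0,0,0,0,-1],[0,0,0,0,0,0.05,-1],[0,0,0,0,0,0,-1],[0,0,0,0,0,0,-1]]
  ]
}}

```text
time: 7.1
tool_pos: [0.4741, -0.1016, 0.125]
tool_rot: [-0.0, 0.655, 0.756, -0.0]
contact_force: [0.2, 0.1, -0.2]
gripper_width: -0.0
```

Emit:
{"fn": "carry_out", "kwargs": {
  "moves": [
    [[0,0,0,0,0,0.025,-1],[0,0,0,0,0,0,-1],[0,0,0,0,0,0.025,-1],[0,0,0,0,0,0,-1],[0,0,0,0,0,0,-1]]
  ]
}}

```text
time: 7.52
tool_pos: [0.4744, -0.1019, 0.1243]
tool_rot: [0.0, 0.655, 0.756, 0.0]
contact_force: [-2.6, 1.4, 6.4]
gripper_width: 0.001
```

Emit:
{"fn": "carry_out", "kwargs": {
  "moves": [
    [[0,0,0,0,0,0.025,-1],[0,0,0,0,0,0,-1],[0,0,0,0,0,0.025,-1],[0,0,0,0,0,0,-1],[0,0,0,0,0,0,-1]]
  ]
}}

```text
time: 7.93
tool_pos: [0.4744, -0.1019, 0.1241]
tool_rot: [-0.0, 0.655, 0.756, -0.0]
contact_force: [-8.5, 3.2, 16.3]
gripper_width: 0.002
```

Flap c holds at 16 N too, which leaves d.

Emit:
{"fn": "carry_out", "kwargs": {
  "moves": [
    [[0,0,0,0,0,-0.6,-1],[0,0,0,-0.6,0,0,-1],[0,0,0,-0.6,0,0,-1],[0,0,0,-0.6,0,0,-1],[0,0,0,-0.5,0,0,-1],[0,0,0,0,0,0,-1],[0,0,0,0,0,0,-1]]
  ]
}}

```text
time: 8.52
tool_pos: [0.487, -0.1936, 0.1449]
tool_rot: [-0.0, 0.656, 0.755, 0.0]
contact_force: [0.5, 0.6, -0.4]
gripper_width: 0.002
```

Emit:
{"fn": "carry_out", "kwargs": {
  "moves": [
    [[0,0,0,0,0,0.25,-1],[0,0,0,0,0,0.2,-1],[0,0,0,0,0,0,-1],[0,0,0,0,0,0.05,-1],[0,0,0,0,0,0,-1],[0,0,0,0,0,0,-1]]
  ]
}}

```text
time: 9.02
tool_pos: [0.4871, -0.1926, 0.1249]
tool_rot: [-0.0, 0.655, 0.756, -0.0]
contact_force: [-0.3, -0.1, 0.1]
gripper_width: 0.001
```

Emit:
{"fn": "carry_out", "kwargs": {
  "moves": [
    [[0,0,0,0,0,0.025,-1],[0,0,0,0,0,0,-1],[0,0,0,0,0,0.025,-1],[0,0,0,0,0,0,-1],[0,0,0,0,0,0,-1]]
  ]
}}

```text
time: 9.43
tool_pos: [0.4873, -0.1931, 0.1236]
tool_rot: [0.0, 0.655, 0.756, 0.0]
contact_force: [-1.6, 0.9, 3.8]
gripper_width: 0.001
```

Emit:
{"fn": "carry_out", "kwargs": {
  "moves": [
    [[0,0,0,0,0,0.025,-1],[0,0,0,0,0,0,-1],[0,0,0,0,0,0.025,-1],[0,0,0,0,0,0,-1],[0,0,0,0,0,0,-1]]
  ]
}}

```text
time: 9.85
tool_pos: [0.4871, -0.1931, 0.1211]
tool_rot: [-0.0, 0.655, 0.756, -0.0]
contact_force: [-2.0, 0.7, 3.7]
gripper_width: 0.001
```

```bash
python3 - <<'E'
from h import *; from plant import state
plan(state(),'d',-.045,.120)
E
```

```text
t 9.85 pos [ 0.4871 -0.1931  0.1211] F [-2.   0.7  3.7] target [ 0.4859 -0.196   0.12  ]
turn units [-0.002  0.001  0.098]
shift units now-axes [-0.067 -0.04   0.026] after-turn axes [-0.068 -0.04   0.026]
```

Flap d gives at about 3.7 N, so it is the one over the empty well. By geometry, a straight push down at this x (finger's leading corner about 33 mm from the pivot) reaches the 0.95 rad stop at z ≈ 0.083.

Emit:
{"fn": "carry_out", "kwargs": {
  "moves": [
    [[0,0,0,0,0,0.1,-1],[0,0,0,0,0,0.1,-1],[0,0,0,0,0,0.1,-1],[0,0,0,0,0,0.1,-1],[0,0,0,0,0,0.1,-1],[0,0,0,0,0,0,-1]]
  ]
}}

```text
time: 10.35
tool_pos: [0.4876, -0.1934, 0.1009]
tool_rot: [0.001, 0.655, 0.756, 0.0]
contact_force: [0.1, -0.6, 0.4]
gripper_width: 0.001
```

Emit:
{"fn": "carry_out", "kwargs": {
  "moves": [
    [[0,0,0,0,0,0.1,-1],[0,0,0,0,0,0.1,-1],[0,0,0,0,0,0.1,-1],[0,0,0,0,0,0,-1],[0,0,0,0,0,0,-1]]
  ]
}}

```text
time: 10.77
tool_pos: [0.4865, -0.1927, 0.0879]
tool_rot: [-0.001, 0.655, 0.756, -0.0]
contact_force: [-0.9, -1.3, 0.6]
gripper_width: 0.004
```

```bash
python3 - <<'E'
from h import *; from plant import *
plan(state(),'d',-.043,.083)
f=grab_frame("scene"); cv2.imwrite("pics/scene1.png",cv2.resize(f["frame"][60:240,100:340,::-1],None,fx=3,fy=3))
E
```

```text
t 10.77 pos [ 0.4865 -0.1927  0.0879] F [-0.9 -1.3  0.6] target [ 0.4879 -0.1957  0.083 ]
turn units [-0.017 -0.014  0.097]
shift units now-axes [-0.081  0.025  0.123] after-turn axes [-0.081  0.025  0.123]
```

View pics/scene1.png

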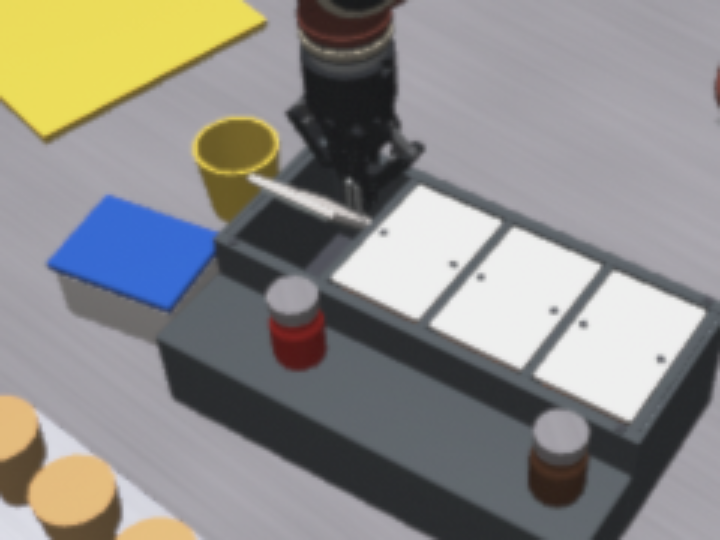

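The crop shows flap d tilted steeply and nearly edge-on at (310,200), with the far half up. Everything else still stands. I'll keep going to the stop.

Emit:
{"fn": "carry_out", "kwargs": {
  "moves": [
    [[0,0,0,0,0,0.08,-1],[0,0,0,0,0,0.05,-1],[0,0,0,0,0,0,-1],[0,0,0,0,0,0,-1]]
  ]
}}

```text
time: 11.15
tool_pos: [0.487, -0.1931, 0.0836]
tool_rot: [-0.0, 0.655, 0.756, -0.0]
contact_force: [-0.5, -1.6, 0.4]
gripper_width: 0.001
```

Emit:
{"fn": "carry_out", "kwargs": {
  "moves": [
    [[0,0,0,0,0,0.05,-1],[0,0,0,0,0,0,-1],[0,0,0,0,0,0,-1]]
  ]
}}

```text
time: 11.4
tool_pos: [0.4872, -0.1931, 0.0818]
tool_rot: [0.0, 0.655, 0.756, -0.0]
contact_force: [-0.9, 0.2, 1.6]
gripper_width: 0.0
```

Emit:
{"fn": "carry_out", "kwargs": {
  "moves": [
    [[0,0,0,0,0.05,0.05,-1],[0,0,0,0,0,0,-1],[0,0,0,0,0,0,-1]]
  ]
}}

```text
time: 11.65
tool_pos: [0.4879, -0.1931, 0.0811]
tool_rot: [-0.002, 0.655, 0.756, -0.002]
contact_force: [-10.5, 1.5, 12.8]
gripper_width: 0.002
```

Emit:
{"fn": "carry_out", "kwargs": {
  "moves": [
    [[0,0,0,0,0.03,0.05,-1],[0,0,0,0,0,0,-1],[0,0,0,0,0,0,-1]]
  ]
}}

```text
time: 11.9
tool_pos: [0.4881, -0.1932, 0.0809]
tool_rot: [-0.003, 0.655, 0.756, -0.003]
contact_force: [-19.2, 2.0, 25.1]
gripper_width: -0.002
```

The force climbs quickly with no further motion, so the flap is at its stop. I'll retract up and slightly back.

Emit:
{"fn": "carry_out", "kwargs": {
  "moves": [
    [[0,0,0,0,-0.12,-0.2,-1],[0,0,0,0,0,-0.5,-1],[0,0,0,0,0,-0.8,-1],[0,0,0,0,0,-0.8,-1],[0,0,0,0,0,-0.8,-1],[0,0,0,0,-0.5,-0.5,-1],[0,0,0,0,-0.8,0,-1],[0,0,0,0,0,0,-1]]
  ]
}}

```text
time: 12.57
tool_pos: [0.4321, -0.201, 0.2231]
tool_rot: [0.001, 0.656, 0.755, -0.0]
contact_force: [-0.3, -0.5, -0.0]
gripper_width: 0.001
```

```bash
python3 - <<'E'
from h import *; from plant import *
plan(state(),'d',-.043,.083)
f=grab_frame("scene"); cv2.imwrite("pics/scene2.png",cv2.resize(f["frame"][60:240,100:340,::-1],None,fx=3,fy=3)); np.savez("scene2.npz",**f)
f=grab_frame("top"); cv2.imwrite("pics/top2.png",f["frame"][:,:,::-1]);np.savez("top2.npz",**f)
# white pixels in the d column, station coords
hsv=cv2.cvtColor(f["frame"],cv2.COLOR_RGB2HSV); m=cv2.inRange(hsv,(0,0,120),(180,60,255))
P=[]
for v in range(150,260):
    for u in range(310,365):
        if m[v,u]:
            T=f["world_from_camera"];z=float(f["z_map"][v,u]);p=T[:3,:3]@(np.linalg.solve(f["K"],[u,v,1.])*z)+T[:3,3]
            d=p-np.array([*F['d'],.125]); P.append([d@EX,d@EY,p[2]])
P=np.array(P); P=P[(abs(P[:,1])<.035)&(abs(P[:,0])<.06)&(P[:,2]>.05)]
print(len(P),P.min(0),P.max(0)); a=np.polyfit(P[:,0],P[:,2],1);print("angle",np.arctan(a[0]), "resid",np.std(P[:,2]-np.polyval(a,P[:,0])))
E
```

```text
t 12.57 pos [ 0.4321 -0.201   0.2231] F [-0.3 -0.5 -0. ] target [ 0.4879 -0.1957  0.083 ]
turn units [0.009 0.021 0.084]
shift units now-axes [-0.059  1.397  3.504] after-turn axes [-0.055  1.4    3.502]
867 [-0.04320835 -0.0349215   0.0688249 ] [0.03545237 0.03494135 0.17657649]
angle 0.9430414865763137 resid 0.0018878779746336817
```

View pics/scene2.png

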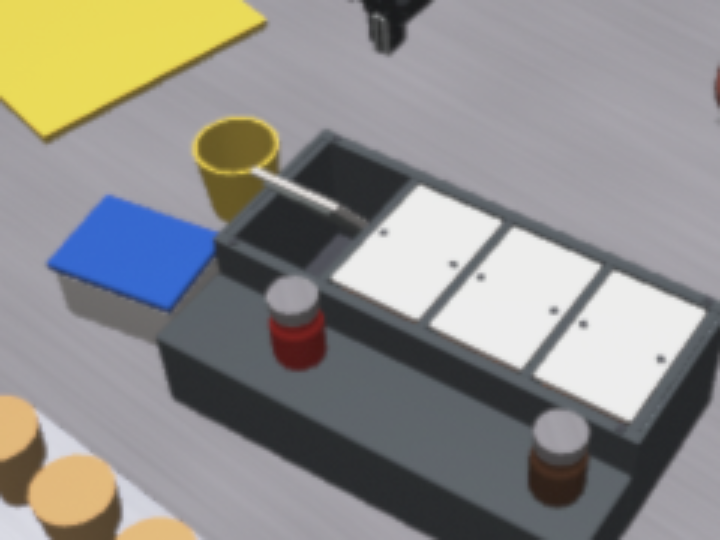

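View pics/top2.png

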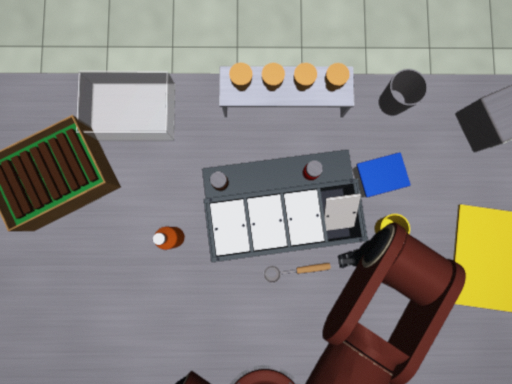

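Flap d stands open at about 0.94 rad, seen foreshortened at (341,212) in the top view. The bystanders are where they were, and the arm is clear in the air near (350,258). I'll hand it in.

```bash
python3 - <<'E'
from plant import ticket
print(ticket.job_done())
E
```

```text
the job is handed in; nothing more can be done
None
```

Flap d, the rightmost, was the one over the empty well. I pushed its near half down to the stop and left it open, then handed the job in at about 12.7 s of the 51 s allowed.

- **Finding it:** I pressed a, b and c in turn with the shut fingers, and all three held at 16–17 N, well under the 60 N limit. Flap d gave at about 3.7 N.
- **Opening it:** I pushed d straight down until the force rose to about 32 N with no further movement, which showed it was at the stop.
- **Last checks:** after I lifted the fingers away, the top camera's depth put flap d at 0.94 rad, against a stop at 0.95. The wrist force was about zero and the arm was clear of everything.
- **Bystanders:** I checked these by eye only. The jars, bottle, cup, tub and spoon looked unmoved in the last pictures, though the arm partly hid the cup from above.

No check failed. The only disagreement was about 2 mm between the two cameras on the flap positions, which is within the stated calibration.

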